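# Draw a split clock frame together with its turnbuckle

### The job

Two wooden clock frames are being glued up, each in two halves with a lever turnbuckle across the middle. Swing the red-knobbed lever of the pale frame's brass turnbuckle over toward the robot, all the way to its stop, so that both halves are drawn in and the joints close, then let go of it. Leave the dark frame's black-knobbed turnbuckle as it is.

Things in the scene. Friction and masses are not known exactly. Their poses are not given: they have to be found in the camera images.
- pale_hub (a point): Fixed centre of the brass turnbuckle in the pale two-part wooden frame (190 x 120 mm closed, top 39 mm above the bench) on a fixed 230 x 140 x 12 mm board. 32 mm above the bench, on the turnbuckle's axis. y = that axis (the halves slide along it), z up, -x = the side toward the robot (the board is turned up to 17 degrees either way).
- pale_knob (a point): Centre of the red ball knob, 22 mm across, on the end of the brass turnbuckle's 8 mm lever: 80 mm from pale_hub, in the hub's x-z plane. The lever leans away from the robot at first; swing it up over the top and down toward the robot. Friction: 2 to 3 N at the knob moves it and it stays where it is left.
- pale_turn (a joint): Angle of the brass turnbuckle, rad. 0: lever leans 50 degrees from upright to the hub's +x side (away from the robot). Grows as it swings over to -x: 0.87 upright, 1.745 (50 degrees to the -x side) the end stop, frame closed. Each half moves in 6 mm per rad. Starts at 0 to 0.35.
- dark_knob (a point): Centre of the black ball knob, 22 mm across, on the lever of the dark steel turnbuckle in the other, dark-brown wooden frame. Same size and build as the pale one; to be left alone.

How it is judged (in metres and radians):
At the end, for the whole second after the job is handed in: The pale frame's turnbuckle is turned to within 10 degrees of its stop (joint above 1.57 rad; halves within about 1 mm of closed each) and at rest, and the dark frame's knob has not been moved by more than 20 mm (value of joint pale_turn above 1.57 rad and velocity of joint pale_turn between -0.05 and 0.05 rad/s); the robot touches nothing.
It fails at once if the dark frame's turnbuckle is turned (its knob moved more than 20 mm) (distance of dark_knob from where it was at the start of the episode above 0.02 m).
It also fails if it takes over 32 s, if anything falls off the work surface, if the arm or the gripper's body presses on something with over 40 N, if the wrist force passes 120 N, or if a joint passes its speed limit or range.

### The arm

A 6-joint arm with a two-finger parallel gripper is mounted at the origin on a cart in front of the work surface, level with it; the furniture and walls round the work are solid. World frame = base frame: x ahead of the robot, y to its left, z up, the work surface at z = 0. Lengths are in m, angles in degrees, forces in N, time in s.
With the tool pointing down it reaches from about 0.4 to 0.825 m from the base axis. Payload 7 kg.
Tool frame: the origin (TCP) lies midway between the tips of the shut fingers; the grasp point (between the pads) lies 19 mm behind it; z points along the fingers, y is the direction in which the jaws open and shut (so a half turn about z gives the same grasp; the last joint's range is limited). The gripper opens to 88 mm and grips with 3 to 60 N. Pads are 19 mm wide; open, the fingers measure 130 mm over their backs; the gripper's body (78 mm by 193 mm) begins 47 mm behind the grasp point.
Start: joints at [-54.712, 20.546, 0.682, 0, -70.136, -16.507], TCP at [0.217, -0.639, 0.227] pointing down, gripper open.
Joint ranges: [-176.03, 176.03], [-82.01, 121.73], [-58.28, 71.71], [-173.87, 95.51], [-174.79, -0.11], [-173.66, 173.66]. Speed limits (degrees/s): [136.94, 136.94, 172.46, 180, 180, 180].

### API

Orientations are given as [roll, pitch, yaw] about the fixed x, y, z axes, in that order (R = Rz(yaw) Ry(pitch) Rx(roll)).
In Python, from plant import sensors, cams, job gives the robot as it stands.
- The arm moves only by the tool move_arm, never from a script. Its argument "commands" is a list of rows, each a list of 7 numbers: the finger opening in cm, from 0 to 8.76, then the shift along the tool's x, y, z in cm, then the turn, a rotation vector about the tool's x, y, z in rad. In form: [[hand, x, y, z, wx, wy, wz], ...]. A call has exactly 8 rows; each row is the pose to reach, as a shift and turn from the pose commanded when the call began, along the tool's axes at that moment; what a row does not reach only later rows make up. A row lasts 1/8 s, in which the tool goes at most 62.5 mm and 10.7 degrees, less where a joint would pass 70% of its speed; a pose out of reach is approached as far as the arm can. A call with a gripper value outside its range is refused whole. The fingers move at their own pace and stop on an object; the grip force is fixed at half the most. Time passes only in rows, so rows that repeat a pose let the fingers close, or fill a call up. It gives the time, the measured TCP pose, the force and the opening at its end, in the units of the state.
- sensors.get_obs(): the state, without advancing time (a new reading comes with each control period).
- cams.snapshot(name): name is "side" or "top" or "wrist"; returns a dict with "frame" (384x512x3 uint8, red, green, blue), "camera_matrix" (3x3 intrinsics, pixels), "R" (3x3) and "t" (3): a world point X has camera coordinates R X + t. Camera axes: x right, y down, z forward; pixel columns grow to the right and rows downward; lengths in m; the calibration is good to about 2 mm. A picture is of the moment at which its call begins. There is no depth.
- job.close_job(): hands the job in, once; it reports no verdict.
The state is a dict: "clock": time; "joint_pos": joint angles; "qvel": joint speeds; "tau": joint torques, N m; "tool_pos": TCP position; "orientation": TCP orientation; "force": force on the tool from outside, world axes, zero at the start; "moment": the same for the moment, N m; "opening": finger opening in m.
Only numpy, scipy, OpenCV 4.12 (cv2) and the standard library are available. Lean on these libraries where they do the work, as an engineer would, in place of code of your own. Each camera call takes 0.05 s, during which the arm holds its last target.

## Working session

There is one attempt and no reset: what is moved stays moved. The work goes in short steps, Python scripts to look and compute and a tool call to move; the robot and the scene stay as the last step left them, time stands still between calls to the robot, and variables do not carry over. Pictures are saved under pics/ and viewed, and the job is handed in when it is done.

Besides the shell and the picture viewer there is one more tool, called after ">>>" in YAML: its name, and indented under it one key for each argument. move_arm: Moves the arm, as the interface text tells. Its arguments: {"type":"object","properties":{"commands":{"type":"array"}},"required":["commands"]}

```bash
mkdir -p pics; ls; python3 - <<'E'
from plant import sensors,cams
import cv2,pickle
o=sensors.get_obs();print(o)
for n in("side","top","wrist"):
    s=cams.snapshot(n);pickle.dump(s,open(f"pics/{n}0.pkl","wb"));cv2.imwrite(f"pics/{n}0.png",s["frame"][:,:,::-1])
    print(n,s["camera_matrix"],s["R"],s["t"])
E
```

```text
pics
{'clock': 0.0, 'joint_pos': array([-5.47119348e+01,  2.05931393e+01,  6.32428091e-01, -2.14791727e-02,
       -7.01370491e+01, -1.65068183e+01]), 'qvel': array([-0.0696599 ,  0.00442333, -0.06391282, -0.0997126 ,  0.08981919,
       -0.11761903]), 'tau': array([ 2.63577949e-04, -5.82722068e+01,  2.93049306e+01,  6.99683994e+00,
        6.93411188e-03, -1.94066815e-04]), 'tool_pos': array([ 0.21713017, -0.63858203,  0.22558898]), 'orientation': array([ 1.79900531e+02, -8.42016151e-03, -1.61226061e+02]), 'force': array([ 0.81507419,  0.32825915, -0.38617051]), 'moment': array([-0.00060497,  0.02426832, -0.00961008]), 'opening': 0.08732986221006961}
side [[379.32056765   0.         259.01136199]
 [  0.         379.32056765 190.56537545]
 [  0.           0.           1.        ]] [[ 0.83658533  0.54783544  0.00114331]
 [ 0.44593048 -0.67975365 -0.58230661]
 [-0.31823103  0.487659   -0.81296846]] [-0.44816816 -0.20902369  1.10340607]
top [[388.39459498   0.         257.24664421]
 [  0.         388.39459498 193.28227355]
 [  0.           0.           1.        ]] [[ 0.02480819 -0.99900941  0.03694266]
 [-0.9846097  -0.03081215 -0.17203006]
 [ 0.17299793 -0.03210635 -0.98439875]] [-0.03343341  0.53882906  0.84084125]
wrist [[292.22558704   0.         256.50877165]
 [  0.         292.22558704 191.00656711]
 [  0.           0.           1.        ]] [[-0.32244884  0.94658519  0.00179739]
 [ 0.91802939  0.31225745  0.24437127]
 [ 0.23075698  0.08044729 -0.96968008]] [ 0.67329898 -0.03122352  0.38905889]
```

View pics/side0.png

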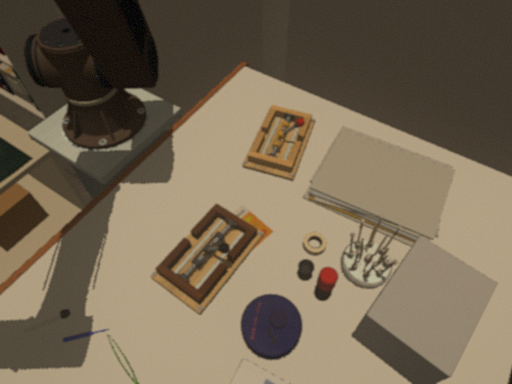

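View pics/top0.png

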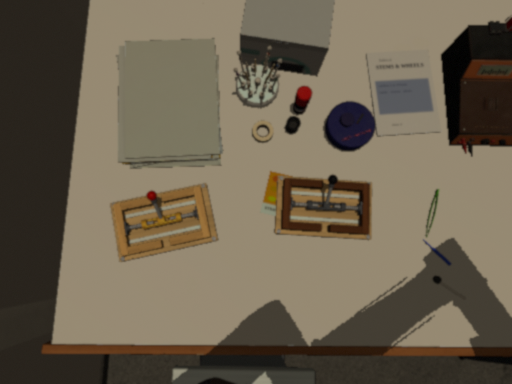

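The side view shows the pale frame at about (281,142) with its red knob near (300,122). In the top view the pale frame is at about (163,222) with the knob near (152,196), and the dark frame is at about (323,207). I'll enlarge these.

```bash
python3 - <<'E'
import cv2,numpy as np
s=cv2.imread("pics/side0.png")[95:185,235:325];t=cv2.imread("pics/top0.png")[175:265,105:225]
g=lambda im:cv2.resize(cv2.convertScaleAbs(im,alpha=1.3),None,fx=6,fy=6,interpolation=cv2.INTER_CUBIC)
cv2.imwrite("pics/sidec.png",g(s));cv2.imwrite("pics/topc.png",g(t))
E
```

```text
(no output)
```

View pics/sidec.png

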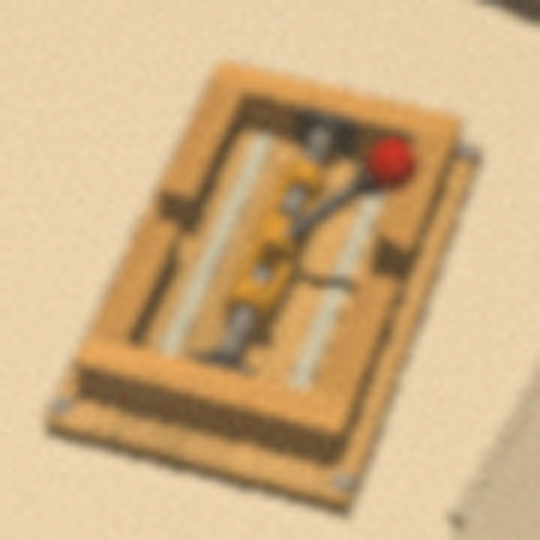

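View pics/topc.png

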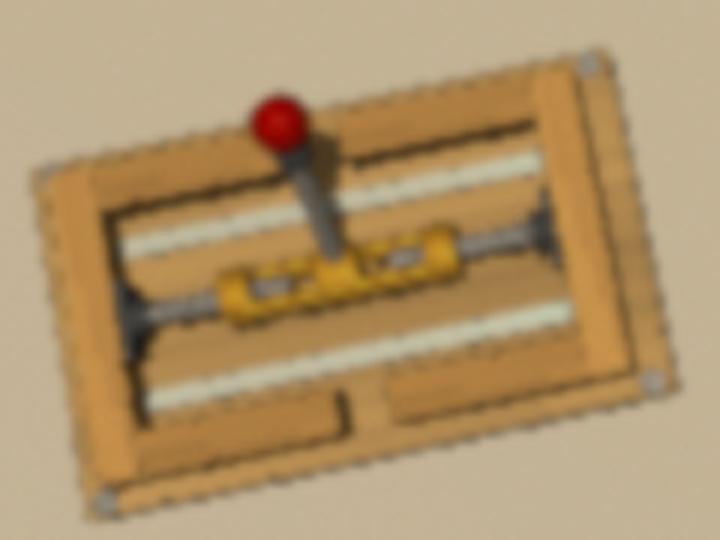

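```bash
cat > h.py <<'E'
import numpy as np,pickle
def P(s):return s["camera_matrix"]@np.c_[s["R"],s["t"]]
def plane(s,uv,z):
    d=s["R"].T@np.linalg.solve(s["camera_matrix"],[*uv,1]);c=-s["R"].T@s["t"]
    return c+d*(z-c[2])/d[2]
def tri(obs):
    A=[]
    for s,(u,v) in obs:
        p=P(s);A+= [u*p[2]-p[0],v*p[2]-p[1]]
    A=np.array(A);X=np.linalg.lstsq(A[:,:3],-A[:,3],rcond=None)[0]
    return X,[np.round((lambda q:q[:2]/q[2])(P(s)@[*X,1])-uv,1) for s,uv in obs]
E
python3 - <<'E'
from h import *
s,t=[pickle.load(open(f"pics/{n}0.pkl","rb")) for n in("side","top")]
S=lambda x,y:(x/6+234.6,y/6+94.6);T=lambda x,y:(x/6+104.6,y/6+174.6)
c=np.array([plane(t,T(*p),.012) for p in((38,170),(611,55),(675,390),(92,518))]);print(c.round(4),c.mean(0))
print([np.linalg.norm(c[i]-c[i-1]).round(4) for i in range(4)])
yv=(c[0]-c[1]+c[3]-c[2]);yv/=np.linalg.norm(yv);print("yaw",np.degrees(np.arctan2(-yv[0],yv[1])))
cs=np.array([plane(s,S(*p),.012) for p in((48,430),(350,515))]);print(cs)
k,e=tri([(s,S(390,160)),(t,T(279,123))]);print("knob",k,e)
hub=plane(t,T(338,268),.032);print("hub top",hub,"side",plane(s,S(270,243),.032))
X=np.array([yv[1],-yv[0],0])
for h in(hub,np.r_[c.mean(0)[:2],.032]):
    d=k-h;print(np.linalg.norm(d),d@X,d@yv,d[2],"lean",np.degrees(np.arctan2(d@X,d[2])))
# dark
print("dark knob approx",plane(t,(333,180),.09))
E
```

```text
[[0.5122 0.3218 0.012 ]
 [0.5649 0.1019 0.012 ]
 [0.4337 0.0711 0.012 ]
 [0.3795 0.2897 0.012 ]] [0.47257532 0.19613799 0.012     ]
[np.float64(0.1366), np.float64(0.2261), np.float64(0.1348), np.float64(0.2253)]
yaw 13.71186854583975
[[0.44215546 0.06507687 0.012     ]
 [0.57467299 0.09686184 0.012     ]]
knob [0.52038213 0.21030048 0.09579782] [array([-0.2,  0.1]), array([-0.1, -0.2])]
hub top [0.4752804 0.1992387 0.032    ] side [0.47378595 0.19576221 0.032     ]
0.07890939035346485 0.04643841462436697 5.563775778252515e-05 0.06379782470876873 lean 36.0508602229987
0.08097055252746192 0.04980139312959524 0.002426763561451964 0.06379782470876875 lean 37.97605102497176
dark knob approx [ 0.56699894 -0.18322246  0.09      ]
```

```bash
cat >> h.py <<'E'
from scipy.spatial.transform import Rotation as Ro
def rows(pts,p0,rpy0,yaw):
    R0=Ro.from_euler('xyz',rpy0,degrees=True);R1=Ro.from_euler('xyz',[180,0,yaw],degrees=True)
    w=(R0.inv()*R1).as_rotvec()
    for p in pts: print((R0.inv().apply(np.array(p)-p0)*100).round(1),w.round(3))
E
python3 - <<'E'
from h import *
rows([(.45,-.25,.227),(.521,.211,.17),(.521,.211,.0775)],np.array([.217,-.639,.227]),[180,0,-161.22],-166.3)
E
```

```text
[-34.6  29.3   0. ] [ 0.    -0.     0.089]
[-56.1  70.7   5.7] [ 0.    -0.     0.089]
[-56.1  70.7  15. ] [ 0.    -0.     0.089]
```

>>> move_arm:
  commands:
    - [8.7,-5,4.2,0,0,0,0.02]
    - [8.7,-9,7.6,0,0,0,0.04]
    - [8.7,-13.5,11.4,0,0,0,0.06]
    - [8.7,-18,15,0,0,0,0.089]
    - [8.7,-22,18.6,0,0,0,0.089]
    - [8.7,-26,22,0,0,0,0.089]
    - [8.7,-30.5,26,0,0,0,0.089]
    - [8.7,-34.6,29.3,0,0,0,0.089]

```text
clock: 1.15
tool_pos: [0.4511, -0.2483, 0.2267]
orientation: [-180.0, 0.0, -166.3]
force: [1.8, -0.4, 0.4]
opening: 0.0871
```

```bash
python3 - <<'E'
from h import *
rows([(.521,.211,.17)],np.array([.4502,-.25,.227]),[180,0,-166.3],-166.3)
E
```

```text
[-17.8  43.1   5.7] [0. 0. 0.]
```

>>> move_arm:
  commands:
    - [8.7,-2.2,5.4,0,0,0,0]
    - [8.7,-4.5,10.8,0,0,0,0]
    - [8.7,-6.7,16.2,0,0,0,0]
    - [8.7,-9,21.6,0,0,0,0]
    - [8.7,-11.2,27,0,0,0,0]
    - [8.7,-13.5,32.4,1.5,0,0,0]
    - [8.7,-15.7,37.8,3.5,0,0,0]
    - [8.7,-17.8,43.1,5.7,0,0,0]

```text
clock: 2.15
tool_pos: [0.5216, 0.2128, 0.1692]
orientation: [180.0, 0.0, -166.3]
force: [1.4, -0.5, -0.1]
opening: 0.0869
```

```bash
python3 - <<'E'
from plant import sensors,cams
import cv2,pickle
for n in("top","wrist"):
    s=cams.snapshot(n);pickle.dump(s,open(f"pics/{n}1.pkl","wb"));cv2.imwrite(f"pics/{n}1.png",cv2.convertScaleAbs(s["frame"][:,:,::-1],alpha=1.3))
E
```

```text
(no output)
```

View pics/wrist1.png

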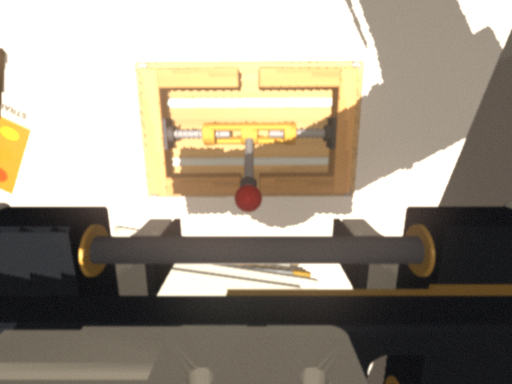

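The wrist view shows the red knob at (248,197), roughly mid-way between the fingers, with the lever lined up square to the jaws. I'll check the triangulation with this third view.

```bash
python3 - <<'E'
from h import *
s,t,w=[pickle.load(open(f"pics/{n}.pkl","rb")) for n in("side0","top0","wrist1")]
S=lambda x,y:(x/6+234.6,y/6+94.6);T=lambda x,y:(x/6+104.6,y/6+174.6)
o=[(s,S(390,160)),(t,T(279,123)),(w,(248,197))]
print(tri(o),tri(o[1:]),tri([o[0],o[2]]))
hw=plane(w,(249,132),.032);print("hub wrist",hw)
c=[plane(w,p,.012) for p in((138,63),(362,63),(357,196),(148,196))];print(np.round(c,4),np.mean(c,0))
hub=np.array([.474,.198,.032]);yw=np.radians(13.7);X=np.array([np.cos(yw),np.sin(yw),0])
p0=np.array([.521,.211,.17]);
for L in (37,30,20,10,0,-10,-20,-30,-40,-48,-50,-52):
    a=np.radians(L);k=hub+.08*(np.sin(a)*X+np.cos(a)*np.array([0,0,1]));print(L,k.round(4),end=' ');rows([k-[0,0,.019]],p0,[180,0,-166.3],-166.3)
E
```

```text
(array([0.52052312, 0.21050761, 0.09572131]), [array([-0.1,  0. ]), array([-0.2, -0.2]), array([-0.5, -0.8])]) (array([0.5207626 , 0.21068975, 0.09388446]), [array([-0.1, -0.2]), array([-0.3, -1.1])]) (array([0.5208226 , 0.21085756, 0.09580747]), [array([ 0.1, -0. ]), array([-0.1, -0.3])])
hub wrist [0.47397967 0.19897427 0.032     ]
[[0.436  0.0763 0.012 ]
 [0.383  0.2918 0.012 ]
 [0.514  0.3307 0.012 ]
 [0.5691 0.1066 0.012 ]] [0.4755121  0.20134214 0.012     ]
37 [0.5208 0.2094 0.0959] [ 0.1 -0.1  9.3] [0. 0. 0.]
30 [0.5129 0.2075 0.1013] [ 0.9 -0.1  8.8] [0. 0. 0.]
20 [0.5006 0.2045 0.1072] [ 2.1 -0.1  8.2] [0. 0. 0.]
10 [0.4875 0.2013 0.1108] [ 3.5 -0.1  7.8] [0. 0. 0.]
0 [0.474 0.198 0.112] [ 4.9 -0.1  7.7] [0. 0. 0.]
-10 [0.4605 0.1947 0.1108] [ 6.3 -0.1  7.8] [0. 0. 0.]
-20 [0.4474 0.1915 0.1072] [ 7.6 -0.1  8.2] [0. 0. 0.]
-30 [0.4351 0.1885 0.1013] [ 8.9 -0.1  8.8] [0. 0. 0.]
-40 [0.424  0.1858 0.0933] [10.  -0.1  9.6] [0. 0. 0.]
-48 [0.4162 0.1839 0.0855] [10.8 -0.1 10.3] [0. 0. 0.]
-50 [0.4145 0.1835 0.0834] [11.  -0.1 10.6] [0. 0. 0.]
-52 [0.4128 0.1831 0.0813] [11.2 -0.1 10.8] [0. 0. 0.]
```

All views agree, the 80 mm radius is consistent and the lean is about 37°. Next I descend and grip the knob.

>>> move_arm:
  commands:
    - [8.7,0,0,3,0,0,0]
    - [8.7,0,0,6,0,0,0]
    - [8.7,0,0,8,0,0,0]
    - [8.7,0,0,9.3,0,0,0]
    - [8.7,0,0,9.3,0,0,0]
    - [5,0,0,9.3,0,0,0]
    - [3,0,0,9.3,0,0,0]
    - [1.5,0,0,9.3,0,0,0]

```text
clock: 3.25
tool_pos: [0.5218, 0.2108, 0.0772]
orientation: [180.0, 0.1, -166.3]
force: [0.3, -0.1, 0.2]
opening: 0.0627
```

>>> move_arm:
  commands:
    - [1.5,0,0,0,0,0,0]
    - [1.5,0,0,0,0,0,0]
    - [1.5,0,0,0,0,0,0]
    - [1.5,0,0,0,0,0,0]
    - [1.5,0,0,0,0,0,0]
    - [1.5,0,0,0,0,0,0]
    - [1.5,0,0,0,0,0,0]
    - [1.5,0,0,0,0,0,0]

```text
clock: 4.25
tool_pos: [0.5216, 0.2102, 0.0765]
orientation: [-180.0, -0.0, -166.3]
force: [2.5, -5.3, 0.1]
opening: 0.02
```

```bash
python3 - <<'E'
from plant import sensors,cams
import cv2,pickle
print(sensors.get_obs())
for n in("side","wrist"):
    s=cams.snapshot(n);f=s["frame"][:,:,::-1]
    if n=="side":f=cv2.resize(f[60:210,190:390],None,fx=4,fy=4,interpolation=cv2.INTER_CUBIC)
    cv2.imwrite(f"pics/{n}2.png",cv2.convertScaleAbs(f,alpha=1.3))
E
```

```text
{'clock': 4.25, 'joint_pos': array([ 4.19025136e+01,  1.83069268e+01, -2.45695852e+01,  3.04122788e-02,
       -4.71521925e+01, -1.18244879e+02]), 'qvel': array([-0.09571725,  0.07475358,  0.02526643,  0.01637535, -0.00073598,
       -0.07864718]), 'tau': array([ 2.98109561e+00, -4.87727237e+01,  2.35619831e+01,  4.14322391e+00,
        3.31853684e-01, -2.78104859e-02]), 'tool_pos': array([0.52160976, 0.21015941, 0.07654226]), 'orientation': array([-1.79966781e+02, -1.47432553e-02, -1.66321683e+02]), 'force': array([ 2.48561379, -5.25009974,  0.07514258]), 'moment': array([-1.65499245, -1.00487922,  0.03230497]), 'opening': 0.020031345616670967}
```

View pics/side2.png

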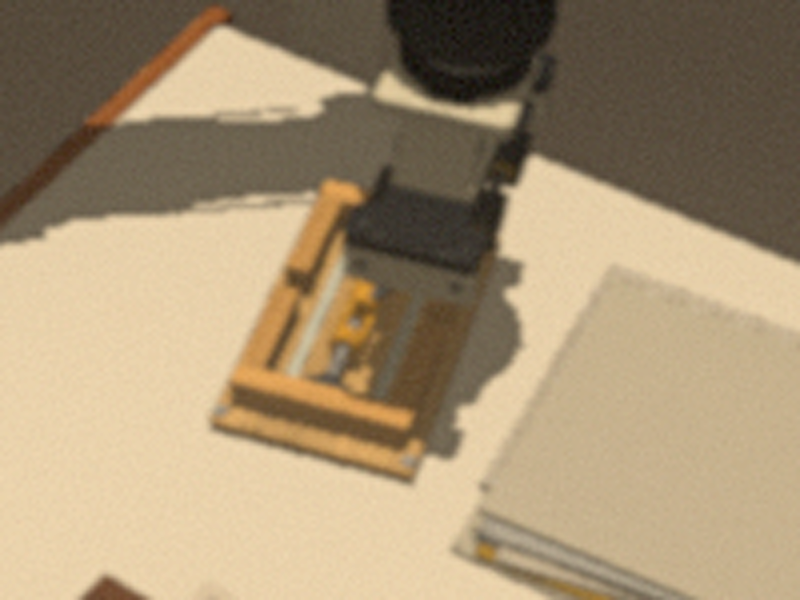

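View pics/wrist2.png

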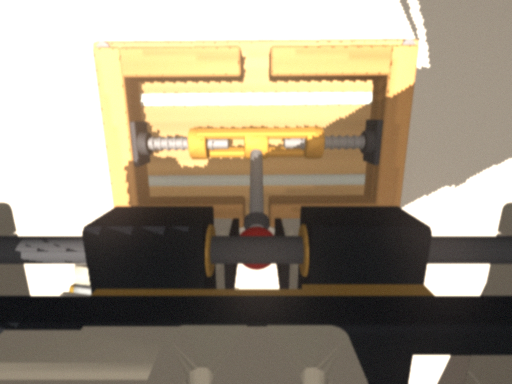

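The opening reads 20 mm and the wrist view shows the knob at (257,247) held between the pads. I'll now swing it up along the arc.

>>> move_arm:
  commands:
    - [1.5,0.4,0,-0.3,0,0,0]
    - [1.5,0.8,0,-0.5,0,0,0]
    - [1.5,1.4,0,-0.85,0,0,0]
    - [1.5,2.0,0,-1.1,0,0,0]
    - [1.5,2.7,0,-1.35,0,0,0]
    - [1.5,3.4,0,-1.5,0,0,0]
    - [1.5,4.1,0,-1.6,0,0,0]
    - [1.5,4.8,0,-1.6,0,0,0]

```text
clock: 5.35
tool_pos: [0.4755, 0.1987, 0.093]
orientation: [-179.9, 0.1, -166.3]
force: [6.1, -7.2, 0.8]
opening: 0.02
```

```bash
python3 - <<'E'
from plant import sensors,cams
import cv2
s=cams.snapshot("wrist");cv2.imwrite("pics/wrist3.png",s["frame"][:,:,::-1])
E
```

```text
(no output)
```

View pics/wrist3.png

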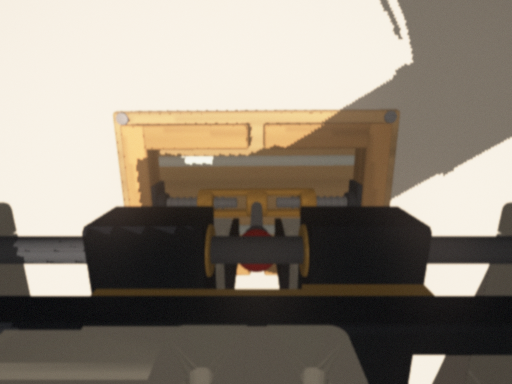

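The lever is upright, the knob is still held at (257,250) and the forces are small. I'll continue down to the stop side.

>>> move_arm:
  commands:
    - [1.5,0.7,0,0.03,0,0,0]
    - [1.5,1.4,0,0.1,0,0,0]
    - [1.5,2.1,0,0.3,0,0,0]
    - [1.5,2.7,0,0.5,0,0,0]
    - [1.5,3.4,0,0.8,0,0,0]
    - [1.5,4.0,0,1.1,0,0,0]
    - [1.5,4.6,0,1.5,0,0,0]
    - [1.5,5.1,0,1.9,0,0,0]

```text
clock: 6.4
tool_pos: [0.4246, 0.1859, 0.0742]
orientation: [-179.9, -0.1, -166.3]
force: [-1.3, -7.3, 10.3]
opening: 0.0201
```

>>> move_arm:
  commands:
    - [1.5,0.2,0,0.2,0,0,0]
    - [1.5,0.4,0,0.35,0,0,0]
    - [1.5,0.6,0,0.55,0,0,0]
    - [1.5,0.8,0,0.75,0,0,0]
    - [1.5,0.9,0,0.9,0,0,0]
    - [1.5,0.95,0,0.95,0,0,0]
    - [1.5,0.95,0,0.95,0,0,0]
    - [1.5,0.95,0,0.95,0,0,0]

```text
clock: 7.4
tool_pos: [0.4148, 0.1834, 0.064]
orientation: [-179.9, -0.2, -166.3]
force: [-2.8, -7.9, 8.7]
opening: 0.02
```

```bash
python3 - <<'E'
from plant import sensors,cams
import numpy as np
o=sensors.get_obs();k=o["tool_pos"]+[0,0,.019];print(k,o["force"])
d=k-[.474,.1985,.032];X=np.array([.9716,.2368,0]);print(np.linalg.norm(d),np.degrees(np.arctan2(d@X,d[2])))
E
```

```text
[0.41480543 0.18338594 0.08304784] [-2.7856564  -7.86736008  8.73539704]
0.0796135290232974 -50.11843029272494
```

The geometry says −50°, but the force shows no clear rise at the stop. I'll nudge on a little to find it.

>>> move_arm:
  commands:
    - [1.5,0.05,0,0.06,0,0,0]
    - [1.5,0.1,0,0.12,0,0,0]
    - [1.5,0.15,0,0.18,0,0,0]
    - [1.5,0.2,0,0.24,0,0,0]
    - [1.5,0.2,0,0.24,0,0,0]
    - [1.5,0.2,0,0.24,0,0,0]
    - [1.5,0.2,0,0.24,0,0,0]
    - [1.5,0.2,0,0.24,0,0,0]

```text
clock: 8.4
tool_pos: [0.4135, 0.1831, 0.0622]
orientation: [-179.9, -0.1, -166.3]
force: [-2.3, -9.2, 14.4]
opening: 0.0205
```

The force rose by about 6 N and the pads began to creep on the knob, so it is at the stop. I'll let go and lift.

>>> move_arm:
  commands:
    - [3,0,0,0,0,0,0]
    - [5,0,0,0,0,0,0]
    - [6,0,0,0,0,0,0]
    - [6,0,0,0,0,0,0]
    - [6,0,0,-2,0,0,0]
    - [6,0,0,-5,0,0,0]
    - [6,0,0,-9,0,0,0]
    - [6,0,0,-13,0,0,0]

```text
clock: 9.4
tool_pos: [0.414, 0.1844, 0.1928]
orientation: [-180.0, -0.0, -166.3]
force: [0.5, 0.6, 0.4]
opening: 0.06
```

>>> move_arm:
  commands:
    - [6,0,-4,0,0,0,0]
    - [6,0,-9,0,0,0,0]
    - [6,0,-14,0,0,0,0]
    - [6,0,-18,0,0,0,0]
    - [6,0,-20,0,0,0,0]
    - [6,0,-20,0,0,0,0]
    - [6,0,-20,0,0,0,0]
    - [6,0,-20,0,0,0,0]

```text
clock: 10.4
tool_pos: [0.4614, -0.0091, 0.1917]
orientation: [180.0, 0.0, -166.3]
force: [0.2, 0.8, -0.1]
opening: 0.0596
```

```bash
python3 - <<'E'
from plant import sensors,cams
import cv2,pickle
print(sensors.get_obs()["tool_pos"],sensors.get_obs()["force"])
for n,(y,x) in(("side",(95,235)),("top",(175,105))):
    s=cams.snapshot(n);pickle.dump(s,open(f"pics/{n}4.pkl","wb"));f=s["frame"][:,:,::-1]
    cv2.imwrite(f"pics/{n}4.png",cv2.convertScaleAbs(f,alpha=1.3))
    cv2.imwrite(f"pics/{n}4c.png",cv2.resize(cv2.convertScaleAbs(f[y:y+95,x:x+120],alpha=1.3),None,fx=6,fy=6,interpolation=cv2.INTER_CUBIC))
E
```

```text
[ 0.46141314 -0.00914709  0.1916825 ] [ 0.15859766  0.76387842 -0.05716889]
```

View pics/side4c.png

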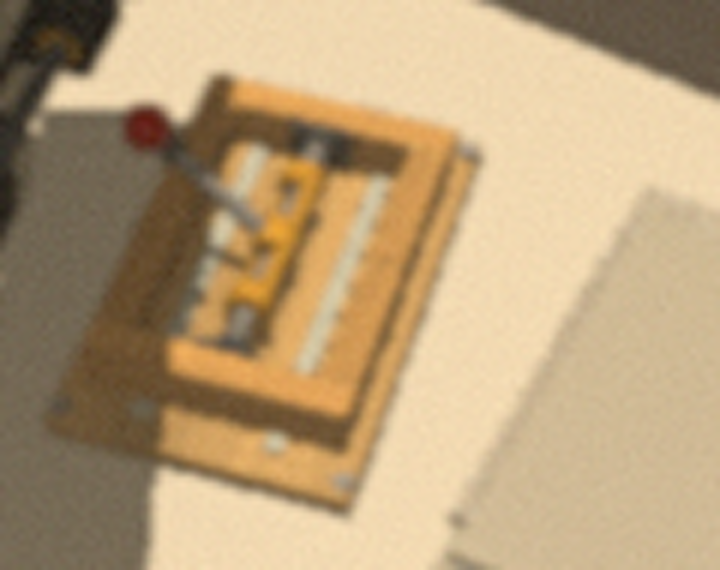

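View pics/top4c.png

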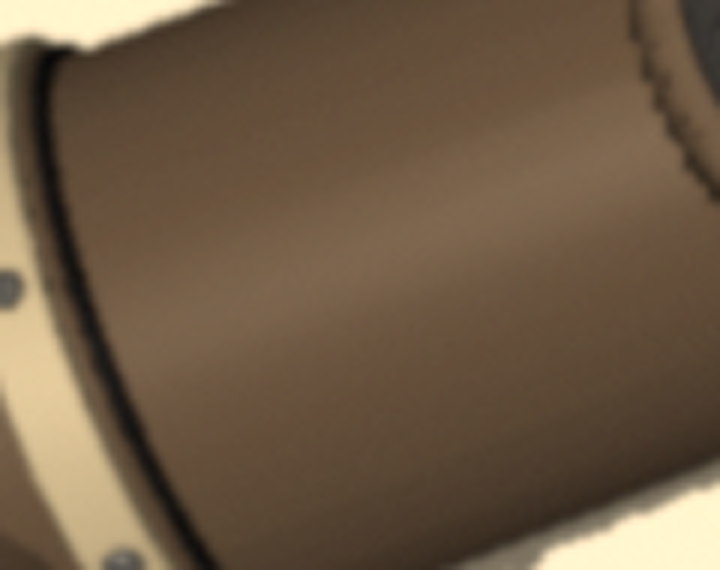

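View pics/top4.png

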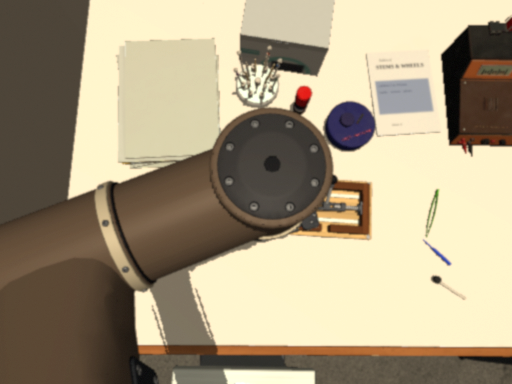

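The side view shows the joints closed and the knob leaning toward the robot at crop (147,128). The arm hides the pale frame from the top camera. I'll work out the knob angle from the side ray.

```bash
python3 - <<'E'
from h import *
from plant import sensors
s=pickle.load(open("pics/side4.pkl","rb"))
uv=(147/6+234.6,128/6+94.6);yw=np.radians(13.7);X=np.array([np.cos(yw),np.sin(yw),0])
for L in range(-54,-38,2):
    a=np.radians(L);k=np.array([.474,.1985,.032])+.08*(np.sin(a)*X+[0,0,np.cos(a)]);q=P(s)@[*k,1];print(L,(q[:2]/q[2]-uv).round(2))
o=sensors.get_obs();print(o["qvel"].round(2),o["clock"])
E
```

```text
-54 [-1.53  0.03]
-52 [-0.93 -0.45]
-50 [-0.3  -0.91]
-48 [ 0.36 -1.35]
-46 [ 1.05 -1.76]
-44 [ 1.77 -2.15]
-42 [ 2.52 -2.52]
-40 [ 3.29 -2.85]
[-0.2  -0.01 -0.05 -0.02  0.07  0.05] 10.5
```

The lever best fits −50° to −52°, which is at the stop, and the arm is clear. Handing in.

```bash
python3 -c "
from plant import job
print(job.close_job())"
```

```text
the job is handed in; nothing more can be done
None
```

I gripped the pale frame's red knob and swung the lever over the top toward the robot to its stop. I then let go, lifted clear and handed the job in at about 10.5 s.

- **Lever at its stop:** before release, the tool position put the lever at about −50°. A small extra push raised the downward resistance from 8.7 to 14.4 N. After release, the side camera's view of the knob best fits −50 to −52°, where the stop is at −50°. That fit leaves about 1 pixel of error.
- **Joints closed:** the side view shows both joints of the pale frame closed.
- **Gripper clear:** it was clear of everything, with wrist forces under 1 N.
- **Not checked:** the arm hid the pale frame from the top camera, so the end state rests on the side view alone. I did not measure the dark knob again. The gripper never went near it, and the last top view shows it in the same place, partly behind the arm.

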